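Put the stray amber bottles back in their trays after a perfume workshop

ROBOT

A 6-joint arm with a two-finger parallel gripper is mounted at the origin on the work surface. World frame = base frame: x ahead of the robot, y to its left, z up, the work surface at z = 0. Lengths are in m, angles in rad, forces in N, time in s.
With the tool pointing down it reaches from about 0.35 to 0.875 m from the base axis. Payload 15.5 kg.
Tool frame: the origin (TCP) lies midway between the tips of the shut fingers; the grasp point (between the pads) lies 19 mm behind it; z points along the fingers, y is the line along which they close (so a half turn about z gives the same grasp; the last joint's range is limited). The gripper opens to 85 mm and grips with 20 to 120 N. Pads are 22 mm wide; open, the fingers measure 114 mm over their backs; the gripper's body (76 mm by 85 mm) begins 54 mm behind the grasp point. The pads swing forward as they close: fully open they stand 13 mm farther back than shut.
Start: joints at [1.238, 0.494, 1.345, -0, 1.302, -0.096], TCP at [0.147, 0.607, 0.231] pointing down, gripper open.
Joint ranges: [-2.91, 2.91], [-0.82, 2.16], [0.22, 2.67], [-1.22, 4.37], [0.12, 2.79], [-3.08, 3.08]. Speed limits (rad/s): [1.89, 1.89, 2.57, 3.01, 3.01, 3.01].

INTERFACE

Orientations are given as a rotation vector (axis times angle).
In Python, from plant import bot gives the robot as it stands. The module is installed in compiled form; this text tells all that it offers.
- The arm moves only by the tool apply_moves, never from a script. Its argument "moves" is a list that holds one entry, the list of rows, each a list of 7 numbers: the shift along the tool's x, y, z as a fraction of full scale, then the turn, a rotation vector about the tool's x, y, z as a fraction of full scale, then the closure, from 0 (fully open) to 1 (shut). A call has 1 to 20 rows; each row shifts and turns the commanded pose from where the row before left it, along the tool's axes as they then stand; what a row does not reach is not made up. Full scale, the value 1, is 0.2 m for a shift and 4 degrees for a turn. A row lasts 1/12 s, in which the tool goes at most 41.7 mm and 7.16 degrees, less where a joint would pass 70% of its speed; a pose out of reach is approached as far as the arm can. A call with a number of a shift or a turn outside -1 to 1 is refused whole. A call with a gripper value outside its range is refused whole. The fingers move at their own pace and stop on an object; "newtons" is the grip in N (left out, the last holds). Time passes only in rows, so rows that do not move let the fingers close. It gives the time, the measured TCP pose, the force, the opening and the grip force at its end, in the units of the state.
- bot.read_state(): the state, without advancing time (a new reading comes with each control period).
- bot.snapshot(name): name is "scene" or "top" or "wrist"; returns the picture (400x640x3 uint8, red, green, blue); there is no depth.
- bot.camera_params(name): a dict with "mtx" (3x3 intrinsics, pixels), "position" and "rotation" of the camera in the world; the wrist camera has in their place "T_tool_cam" (4x4, takes a point from camera to tool coordinates, whose origin is the TCP and whose axes are the flange's). Camera axes: x right, y up, looking along -z (the intrinsics and any distortion apply to the point x, -y, -z); pixel columns grow to the right and rows downward; lengths in m; the calibration is good to about 2 mm. The wrist camera is an equidistant fisheye: a pixel r from the principal point sees the ray r / f radians off the axis. A picture is of the moment at which its call begins: read the wrist's pose just before it. camera_params takes no time and is no camera call.
- bot.finish_job(): hands the job in; it is judged then, once.
The state is a dict: "t": time; "joints": joint angles; "qd": joint speeds; "joint_torque": joint torques, N m; "tool_pos": TCP position; "eef_rot": TCP orientation; "wrist_force": force on the tool from outside, world axes, zero at the start; "torque": the same for the moment, N m; "grip_width": finger opening in m; "grip_force": force on a finger pad.
Only numpy, scipy, OpenCV 4.12 (cv2) and the standard library are available. Lean on these libraries where they do the work, as an engineer would, in place of code of your own. Each camera call takes 0.05 s, during which the arm holds its last target. There are 200 camera calls.

TASK

The perfume workshop is over: four stray amber containers (a small vial, a dropper bottle, a big bottle and a wide jar) stand on the cloth between the robot and the four wooden trays. Put each one back, upright, into the empty cell of the tray that holds its own kind; it is glass, so set it down without dropping or tipping it, and do not push hard against the trays or the glass standing in them. Leave the clear spray flacon and the glass beaker where they are.

Things in the scene. Friction and masses are not known exactly. Their poses are not given: they have to be found in the camera images.
- vial: Loose small amber glass vial with white screw cap: 25 mm across, 58 mm tall; straight glass up to 39 mm, cap 20 mm across from 44 mm up. 30 g. Stands upright; origin at the centre of its underside, z up; round, so its yaw means nothing.
- dropper: Loose amber dropper bottle: 33 mm across, 100 mm tall; straight glass up to 60 mm, white collar 20 mm across from 67 to 81 mm, above it a slim dark rubber bulb 15 mm across (the only kind with a bulb). 75 g. Stands upright; origin at the centre of its underside, z up; round, so its yaw means nothing.
- bottle: Loose big amber bottle with narrow white screw cap: 47 mm across, 113 mm tall; straight glass up to 87 mm, cap 20 mm across from 97 mm up. 190 g. Stands upright; origin at the centre of its underside, z up; round, so its yaw means nothing.
- jar: Loose squat wide-mouth amber jar: 50 mm across, 50 mm tall, the white lid as wide as the jar (upper 17 mm). 120 g. Stands upright; origin at the centre of its underside, z up; round, so its yaw means nothing.
- vial_tray: Fixed low wooden tray for small vials: one row of three square cells, each 41 mm wide inside, walls 6 mm thick and 18 mm high over the table, cell floor 5 mm over the table. Origin on the table under the centre of the EMPTY cell, which is the end cell nearest the robot; the row runs away from it along the tray's +x, and two fixed small vials of 25 mm by 58 mm fill the other cells, their centres at x = 47 and 94 mm. y is across the row.
- dropper_tray: Fixed low wooden tray for dropper bottles: one row of three square cells, each 49 mm wide inside, walls 6 mm thick and 18 mm high over the table, cell floor 5 mm over the table. Origin on the table under the centre of the EMPTY cell, which is the end cell nearest the robot; the row runs away from it along the tray's +x, and two fixed dropper bottles of 33 mm by 100 mm fill the other cells, their centres at x = 55 and 110 mm. y is across the row.
- bottle_tray: Fixed low wooden tray for big bottles: one row of three square cells, each 63 mm wide inside, walls 6 mm thick and 18 mm high over the table, cell floor 5 mm over the table. Origin on the table under the centre of the EMPTY cell, which is the end cell nearest the robot; the row runs away from it along the tray's +x, and two fixed big bottles of 47 mm by 113 mm fill the other cells, their centres at x = 69 and 138 mm. y is across the row.
- jar_tray: Fixed low wooden tray for wide jars: one row of three square cells, each 66 mm wide inside, walls 6 mm thick and 18 mm high over the table, cell floor 5 mm over the table. Origin on the table under the centre of the EMPTY cell, which is the end cell nearest the robot; the row runs away from it along the tray's +x, and two fixed wide jars of 50 mm by 50 mm fill the other cells, their centres at x = 72 and 144 mm. y is across the row.
- flacon: Bystander: clear glass spray flacon, flat block 28 x 46 mm (x, y), 62 mm tall, with an aluminium cap 21 mm across, 90 mm tall in all. Loose. Origin at the centre of its underside.
- beaker: Bystander: small empty clear glass beaker, 54 mm across, 65 mm tall. Loose. Origin at the centre of its underside.

How it is judged:
At the end, for the whole second after the job is handed in: Each amber container stands upright (within 7 deg), at rest, on the floor of the empty cell of the tray of its kind (centre within 12 mm of the cell centre along and across the tray, underside within 4 mm of the floor height); flacon and beaker upright, within 20 mm of their start (x of vial in the frame of vial_tray between -0.012 and 0.012 m and y of vial in the frame of vial_tray between -0.012 and 0.012 m and z of vial in the frame of vial_tray between 0.001 and 0.009 m and angle between each of vial, dropper, bottle, jar's own z axis and vertical below 0.12 rad and linear speed of each of vial, dropper, bottle, jar below 0.02 m/s and x of dropper in the frame of dropper_tray between -0.012 and 0.012 m and y of dropper in the frame of dropper_tray between -0.012 and 0.012 m and z of dropper in the frame of dropper_tray between 0.001 and 0.009 m and x of bottle in the frame of bottle_tray between -0.012 and 0.012 m and y of bottle in the frame of bottle_tray between -0.012 and 0.012 m and z of bottle in the frame of bottle_tray between 0.001 and 0.009 m and x of jar in the frame of jar_tray between -0.012 and 0.012 m and y of jar in the frame of jar_tray between -0.012 and 0.012 m and z of jar in the frame of jar_tray between 0.001 and 0.009 m and distance of each of flacon, beaker from where it was at the start of the episode below 0.02 m and angle between each of flacon, beaker's own z axis and vertical below 0.15 rad); the robot touches nothing.
It fails at once if the flacon or the beaker is shifted by more than 20 mm or tipped (distance of any of flacon, beaker from where it was at the start of the episode above 0.02 m or angle between any of flacon, beaker's own z axis and vertical above 0.5 rad).
It fails at once if one of the four amber containers is laid over (tilted more than 60 degrees) (angle between any of vial, dropper, bottle, jar's own z axis and vertical above 1.05 rad).
It fails at once if a container is dropped: it moves faster than 0.6 m/s without being held (a fall of about 2 cm) ((linear speed of vial above 0.6 m/s and contact force between vial and the fingers below 0.05 N) or (linear speed of dropper above 0.6 m/s and contact force between dropper and the fingers below 0.05 N) or (linear speed of bottle above 0.6 m/s and contact force between bottle and the fingers below 0.05 N) or (linear speed of jar above 0.6 m/s and contact force between jar and the fingers below 0.05 N)).
It fails at once if the robot pushes with more than 40 N on a tray or the glass standing in it (contact force between any of vial_tray, dropper_tray, bottle_tray, jar_tray and the fingers above 40 N or contact force between any of vial_tray, dropper_tray, bottle_tray, jar_tray and the arm above 40 N).
It also fails if it takes over 104 s, if anything falls off the work surface, if the arm or the gripper's body presses on something with over 40 N, if the wrist force passes 120 N, or if a joint passes its speed limit or range.

## Working session

There is one attempt and no reset: what is moved stays moved. The work goes in short steps, Python scripts to look and compute and a tool call to move; the robot and the scene stay as the last step left them, time stands still between calls to the robot, and variables do not carry over. Pictures are saved under pics/ and viewed, at most 14 in all, crops included, and the job is handed in when it is done.

Besides the shell and the picture viewer there is one more tool, called after ">>>" by a JSON object that holds its "api" and its "payload", one argument or row to a line. apply_moves: Moves the arm, as the interface text tells. Its arguments: {"type":"object","properties":{"moves":{"type":"array"},"newtons":{"type":"number"}},"required":["moves"]}

```bash
mkdir -p pics
python3 - <<'E'
from plant import bot
import cv2
for n in("top","scene"):
    cv2.imwrite(f"pics/{n}0.png",bot.snapshot(n)[:,:,::-1]); p=bot.camera_params(n); print(n,p)
print(bot.camera_params("wrist")); print(bot.read_state())
E
```

```text
top {'mtx': array([[422.05796375,   0.        , 318.31495902],
       [  0.        , 422.05796375, 206.79645998],
       [  0.        ,   0.        ,   1.        ]]), 'position': array([ 0.32487374, -0.00678636,  0.87840962]), 'rotation': array([ 0.17334651, -0.1716858 , -1.59736742])}
scene {'mtx': array([[377.74151214,   0.        , 319.93954662],
       [  0.        , 377.74151214, 193.00784918],
       [  0.        ,   0.        ,   1.        ]]), 'position': array([ 1.07519095, -0.22750674,  0.73578023]), 'rotation': array([0.64977035, 0.42069941, 1.10032437])}
{'mtx': array([[309.70691629,   0.        , 320.53411708],
       [  0.        , 309.70691629, 200.73599673],
       [  0.        ,   0.        ,   1.        ]]), 'T_tool_cam': array([[ 1.03408060e-03,  9.58105198e-01,  2.86414663e-01,
         7.33065049e-02],
       [ 9.99999182e-01, -1.20647098e-03,  4.25419418e-04,
        -1.81674951e-03],
       [ 7.53147534e-04,  2.86413989e-01, -9.58105662e-01,
        -1.42973273e-01],
       [ 0.00000000e+00,  0.00000000e+00,  0.00000000e+00,
         1.00000000e+00]])}
{'t': 0.1, 'joints': array([ 1.23750103e+00,  4.94134783e-01,  1.34606067e+00,  1.36358120e-05,
        1.30249391e+00, -9.55213561e-02]), 'qd': array([-1.88203837e-05, -1.19471988e-03, -2.08640114e-03,  8.51359080e-04,
       -3.76635032e-04,  1.73136480e-03]), 'joint_torque': array([ 1.29492317e-03, -8.83594966e+01, -3.84560645e+01, -4.83582198e-06,
        5.08740923e-03,  9.54351640e-05]), 'tool_pos': array([0.14711357, 0.60711268, 0.23075422]), 'eef_rot': array([-3.72591615e-01, -3.11917141e+00,  1.67873310e-03]), 'wrist_force': array([-0.41577527,  0.44342214,  0.14437699]), 'torque': array([ 0.00042045,  0.02858033, -0.04270071]), 'grip_force': 0.0, 'grip_width': 0.08571204803183925}
```

View pics/top0.png

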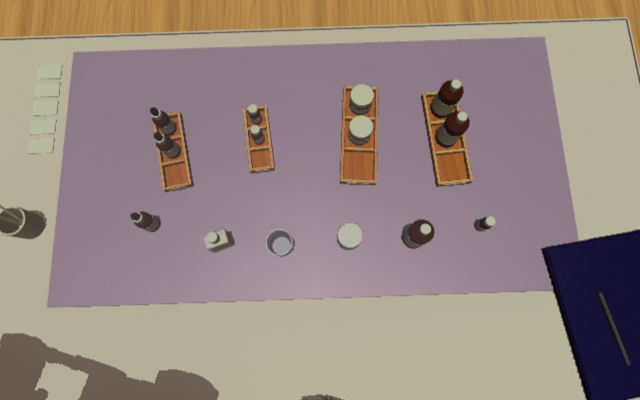

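View pics/scene0.png

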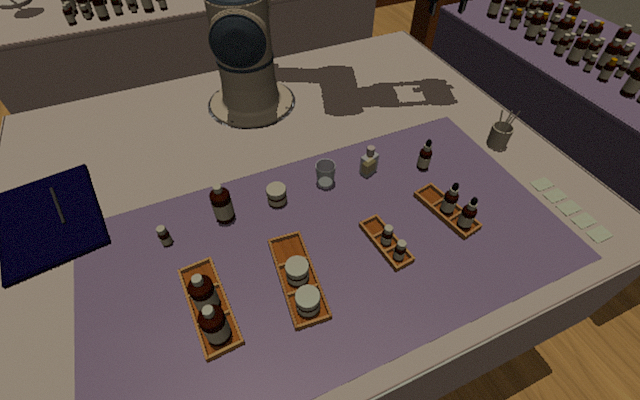

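The top view shows the strays in the lower row: dropper (147,221), flacon (216,240), beaker (280,243), jar (350,237), bottle (418,233), vial (485,223). The trays above are dropper (172,151), vial (259,139), jar (360,136) and bottle (447,138). The scene view shows the same layout from the far side. I'll enlarge it to get exact pixels.

Run:
```python
import cv2
im=cv2.imread("pics/top0.png")
for k,(x,y) in enumerate([(130,100),(330,80)]):
    c=cv2.convertScaleAbs(cv2.resize(im[y:y+150 if k==0 else y+180,x:x+170+0],None,fx=4,fy=4 if k==0 else 600/180*1.0,interpolation=cv2.INTER_CUBIC) if 0 else cv2.resize(im[y:y+150,x:x+ (160 if k==0 else 175)],None,fx=4,fy=4,interpolation=cv2.INTER_CUBIC),alpha=1.8)
    for i in range(0,c.shape[1],80): cv2.putText(c,str(x+i//4),(i,10),0,.35,(255,255,255),1); cv2.line(c,(i,12),(i,20),(255,255,255),1)
    for i in range(80,c.shape[0],80): cv2.putText(c,str(y+i//4),(0,i+4),0,.35,(255,255,255),1)
    cv2.imwrite(f"pics/c{k}.png",c)
```

```text
(no output)
```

View pics/c0.png

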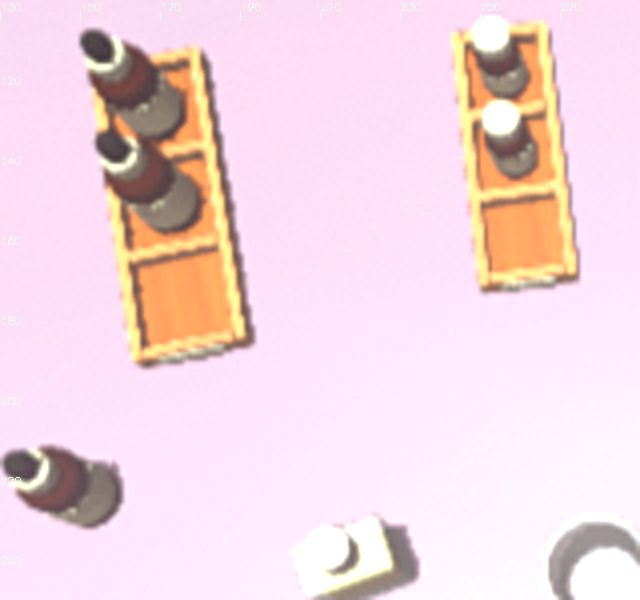

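View pics/c1.png

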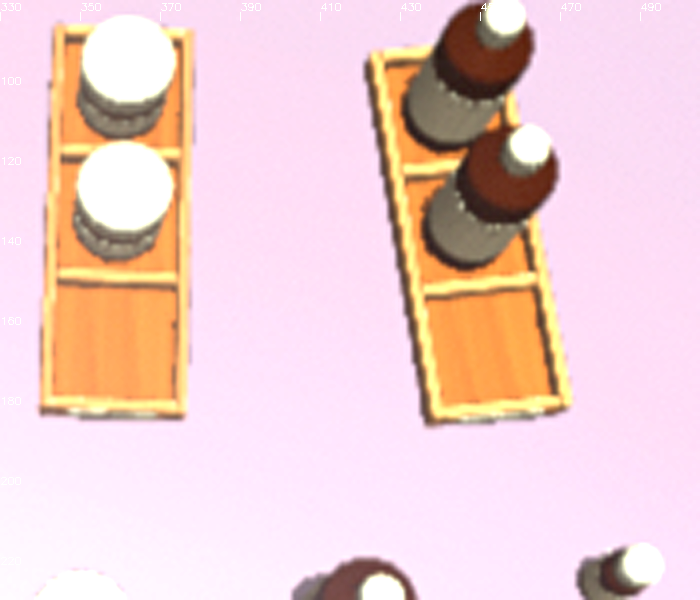

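The crops give the wall-top corners of the trays' empty cells: dropper around full-image (175,174), vial (261,158), jar (359,165), bottle (452,166). Next I convert these to world coordinates and find the cap centroids in both views.

```bash
cat > h.py <<'E'
import numpy as np,cv2
from scipy.spatial.transform import Rotation as R
from plant import bot
def ray(cam,u,v):
    p=bot.camera_params(cam);K=p["mtx"]
    d=np.array([(u-K[0,2])/K[0,0],-(v-K[1,2])/K[1,1],-1])
    return np.array(p["position"]),R.from_rotvec(p["rotation"]).as_matrix()@d
def onz(cam,u,v,z):
    o,d=ray(cam,u,v); return (o+d*(z-o[2])/d[2])[:2]
def proj(cam,P):
    p=bot.camera_params(cam);K=p["mtx"]
    q=R.from_rotvec(p["rotation"]).as_matrix().T@(np.array(P)-p["position"])
    return np.array([K[0,0]*q[0]/-q[2]+K[0,2],K[1,1]*-q[1]/-q[2]+K[1,2]])
def wpix(st,P):
    p=bot.camera_params("wrist");K=p["mtx"];T=np.eye(4);T[:3,:3]=R.from_rotvec(st["eef_rot"]).as_matrix();T[:3,3]=st["tool_pos"]
    q=np.linalg.inv(T@p["T_tool_cam"])@np.r_[P,1];x=np.array([q[0],-q[1]]);n=np.hypot(*x);th=np.arctan2(n,-q[2])
    return x/n*th*K[0,0]+[K[0,2],K[1,2]]
def go(target,yaw=None):
    "tool-axes shift (fraction units) and turn (units of 4deg) to the target; yaw=world angle of tool y mod pi"
    s=bot.read_state();M=R.from_rotvec(s["eef_rot"]).as_matrix()
    out=[np.round(M.T@(np.array(target)-s["tool_pos"])/.2,4)]
    if yaw is not None:
        a=np.arctan2(M[1,1],M[0,1]);d=(yaw-a+np.pi/2)%np.pi-np.pi/2
        D=R.from_rotvec([0,0,d]).as_matrix()
        # desired pure-down orientation with tool y at yaw
        y=D@M[:,1];y[2]=0;y/=np.linalg.norm(y);z=np.array([0,0,-1.]);W=np.c_[np.cross(y,z),y,z]
        out.append(np.round(np.degrees(R.from_matrix(M.T@W).as_rotvec())/4,3))
    print("t",round(s["t"],2),"pos",s["tool_pos"].round(4),"shift",*out); return out
E
python3 - <<'E'
from h import *
im={c:cv2.imread(f"pics/{c}0.png") for c in("top","scene")}
f=lambda o,x,y:((x-1.5)/4+o[0],(y-1.5)/4+o[1])
c0,c1=(130,100),(330,80)
for n,o,pts in [("dropper",c0,[(190,348),(173,248),(200,55),(243,335)]),("vial",c0,[(529,277),(518,189),(547,30),(573,268)]),("jar",c1,[(114,407),(117,276),(57,35),(46,402)]),("bottle",c1,[(498,408),(480,287),(375,60),(431,408)])]:
    P=[onz("top",*f(o,*q),.018) for q in pts]
    d=P[2]-P[3];print(n,"tray",((P[0]+P[1])/2).round(4),"pitch",np.linalg.norm(P[0]-P[1]).round(4),"yaw rail",np.degrees(np.arctan2(d[1],d[0])).round(1))
for n,t,s,z in [("vial",(490,221),(162,229),.058),("bottle",(425,229),(217,188),.113),("jar",(350,236),(277,187),.05)]:
    L=[]
    for c,(u,v) in(("top",t),("scene",s)):
        w=12 if n!="jar" else 18; g=im[c][v-w:v+w,u-w:u+w].min(2); _,m=cv2.threshold(g,0,255,cv2.THRESH_OTSU)
        k,lab,st,ce=cv2.connectedComponentsWithStats(m); j=lab[w-3:w+4,w-3:w+4]; j=np.bincount(j[j>0]).argmax()
        q=ce[j]+[u-w,v-w]; L.append((q.round(1),st[j][2:],onz(c,*q,z).round(4)))
    print(n,L)
print("dropper",onz("top",*f(c0,19,463),.1),"base",onz("top",*f(c0,95,497),.0),onz("scene",429.5,143,.1))
E
```

```text
dropper tray [0.5979 0.2935] pitch 0.057 yaw rail 10.2
vial tray [0.6279 0.1113] pitch 0.0502 yaw rail 5.4
jar tray [ 0.6048 -0.0978] pitch 0.0733 yaw rail -4.2
bottle tray [ 0.5946 -0.2963] pitch 0.0676 yaw rail 3.5
vial [(array([491.2, 219.5]), array([ 24,  24, 462], dtype=int32), array([ 0.4699, -0.3493])), (array([160.7, 226.7]), array([ 24,  24, 457], dtype=int32), array([ 0.4666, -0.3455]))]
bottle [(array([425.1, 228.5]), array([11, 12, 95], dtype=int32), array([ 0.4475, -0.2033])), (array([214.9, 183.8]), array([ 24,  24, 370], dtype=int32), array([ 0.4411, -0.2059]))]
jar [(array([349.8, 234.6]), array([ 24,  24, 451], dtype=int32), array([ 0.4505, -0.0694])), (array([276.4, 184.2]), array([  36,   36, 1100], dtype=int32), array([ 0.4399, -0.0638]))]
dropper [0.49315133 0.33817484] base [0.49499968 0.34107619] [0.50713256 0.33365475]
```

```bash
cat > ov.py <<'E'
from h import *
obj={"vial":(onz("top",490,220.4,.058),[(0,.0125),(.058,.01)]),"bottle":(onz("top",425.1,228.5,.113),[(0,.0235),(.113,.01)]),
"jar":(onz("top",350,236.3,.05),[(0,.025),(.05,.025)]),"dropper":(np.array([.494,.340]),[(0,.0165),(.1,.0075)])}
tr={"dropper":(.5979,.2935,10.2,.055,.049),"vial":(.6279,.1113,5.4,.047,.041),"jar":(.6048,-.0978,-4.2,.072,.066),"bottle":(.5946,-.2963,3.5,.069,.063)}
if __name__=="__main__":
    S=4
    im=cv2.imread("pics/top0.png");c=cv2.convertScaleAbs(cv2.resize(im,None,fx=S,fy=S,interpolation=cv2.INTER_CUBIC),alpha=1.6)
    q=lambda P:tuple(np.round((proj("top",P)+.5)*S-.5).astype(int).tolist())
    for n,(p,cs) in obj.items():
        print(n,p.round(4))
        for z,r in cs: cv2.polylines(c,[np.array([q((p[0]+r*np.cos(a),p[1]+r*np.sin(a),z)) for a in np.linspace(0,6.28,40)])],True,(0,255,0),1)
    for x,y,a,pt,w in tr.values():
        t=np.radians(a);h=w/2+.006
        for cx0,cx1,hh in((-h,2*pt+h,h),(-w/2,w/2,w/2)):
            cv2.polylines(c,[np.array([q((x+u*np.cos(t)-v*np.sin(t),y+u*np.sin(t)+v*np.cos(t),.018)) for u,v in((cx0,-hh),(cx1,-hh),(cx1,hh),(cx0,hh))])],True,(255,0,0),1)
    a=c[80*S:250*S,120*S:290*S]; b=c[70*S:255*S,330*S:505*S]
    cv2.imwrite("pics/o0.png",cv2.resize(a,(600,600))); cv2.imwrite("pics/o1.png",cv2.resize(b,(568,600)))
E
python3 ov.py
```

```text
vial [ 0.4682 -0.3467]
bottle [ 0.4476 -0.2033]
jar [ 0.4471 -0.0697]
dropper [0.494 0.34 ]
```

View pics/o0.png

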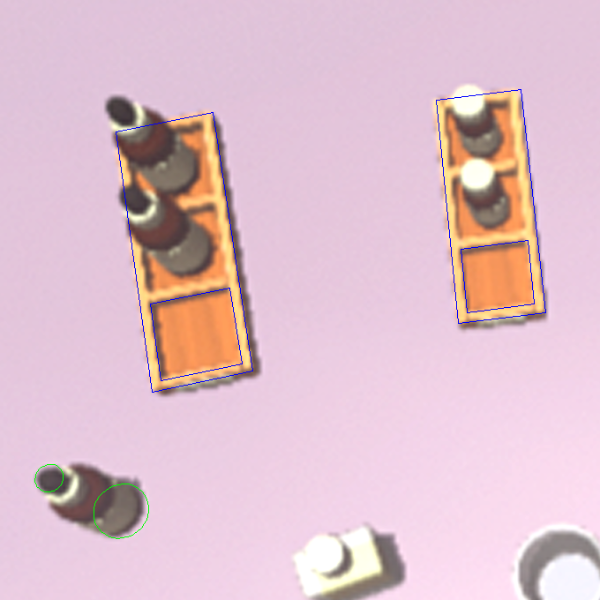

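View pics/o1.png

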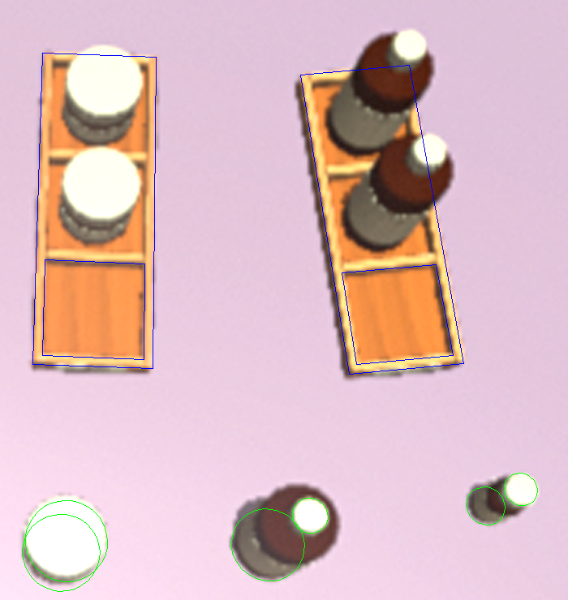

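The overlays match the trays and containers to about 1 mm, apart from the jar circle, which is about 1.5 px too far right. I correct the jar to about (0.447, -0.066) and start with the dropper.

```bash
python3 -c "
from h import *
go((.494,.340,.15),np.radians(100.2))"
```

```text
t 0.1 pos [0.1471 0.6071 0.2308] shift [-2.0003 -0.889   0.4045] [-1.500e-02 -5.000e-03 -5.956e+00]
```

>>> {"api": "apply_moves", "payload": {
  "moves": [
    [[-0.154,-0.0684,0.0311,0,0,0,0],[-0.154,-0.0684,0.0311,0,0,0,0],[-0.154,-0.0684,0.0311,0,0,0,0],[-0.154,-0.0684,0.0311,0,0,0,0],[-0.154,-0.0684,0.0311,0,0,0,0],[-0.154,-0.0684,0.0311,0,0,0,0],[-0.154,-0.0684,0.0311,0,0,0,0],[-0.154,-0.0684,0.0311,0,0,0,0],[-0.154,-0.0684,0.0311,0,0,0,0],[-0.154,-0.0684,0.0311,0,0,0,0],[-0.154,-0.0684,0.0311,0,0,0,0],[-0.154,-0.0684,0.0311,0,0,0,0],[-0.154,-0.0684,0.0311,0,0,0,0],[0,0,0,0,0,-1,0],[0,0,0,0,0,-1,0],[0,0,0,0,0,-1,0],[0,0,0,0,0,-1,0],[0,0,0,0,0,-1,0],[0,0,0,0,0,-0.956,0],[0,0,0,0,0,0,0]]
  ],
  "newtons": 25
}}

```text
t: 1.77
tool_pos: [0.4943, 0.3402, 0.1501]
eef_rot: [0.285, -3.128, 0.0]
wrist_force: [-0.4, 0.2, -0.3]
grip_width: 0.0853
grip_force: 0.0
```

Run:
```python
from h import *
go((.494,.340,.035),np.radians(100.2))
s=bot.read_state();im=cv2.convertScaleAbs(bot.snapshot("wrist")[:,:,::-1],alpha=1.5)
for z,r in((0,.0165),(.1,.0075)):
    cv2.polylines(im,[np.array([wpix(s,(.494+r*np.cos(a),.34+r*np.sin(a),z)) for a in np.linspace(0,6.28,40)]).round().astype(int)],True,(0,255,0),1)
x,y,a,pt,w=.5979,.2935,10.2,.055,.049;t=np.radians(a)
cv2.polylines(im,[np.array([wpix(s,(x+u*np.cos(t)-v*np.sin(t),y+u*np.sin(t)+v*np.cos(t),.018)) for u,v in((-w/2,-w/2),(w/2,-w/2),(w/2,w/2),(-w/2,w/2))]).round().astype(int)],True,(255,0,0),1)
cv2.imwrite("pics/w0.png",im)
```

```text
t 1.77 pos [0.4943 0.3402 0.1501] shift [ 1.400e-03 -4.000e-04  5.757e-01] [-0.003 -0.008  0.049]
```

View pics/w0.png

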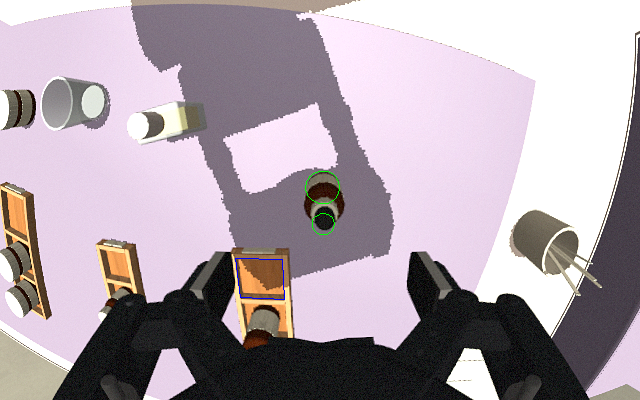

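The wrist view shows the dropper about 5 px (3 mm) nearer the robot than predicted, and the tray overlay fits. Descending with that correction.

>>> {"api": "apply_moves", "payload": {
  "moves": [
    [[0.0013,0,0.048,0,0,0,0],[0.0013,0,0.048,0,0,0,0],[0.0013,0,0.048,0,0,0,0],[0.0013,0,0.048,0,0,0,0],[0.0013,0,0.048,0,0,0,0],[0.0013,0,0.048,0,0,0,0],[0.0013,0,0.048,0,0,0,0],[0.0013,0,0.048,0,0,0,0],[0.0013,0,0.048,0,0,0,0],[0.0013,0,0.048,0,0,0,0],[0.0013,0,0.048,0,0,0,0],[0.0013,0,0.048,0,0,0,0],[0,0,0,0,0,0,0.3],[0,0,0,0,0,0,0.4],[0,0,0,0,0,0,0.5],[0,0,0,0,0,0,0.6],[0,0,0,0,0,0,0.8],[0,0,0,0,0,0,0.9],[0,0,0,0,0,0,0.9],[0,0,0,0,0,0,0.9]]
  ]
}}

```text
t: 3.48
tool_pos: [0.4917, 0.3399, 0.0357]
eef_rot: [-0.279, 3.128, 0.001]
wrist_force: [-0.1, 0.7, 6.5]
grip_width: 0.0321
grip_force: 26.0
```

```bash
python3 -c "
from h import *
go((.5979,.2935,.09),np.radians(100.2))"
```

```text
t 3.48 pos [0.4917 0.3399 0.0357] shift [-0.4816 -0.3223 -0.2711] [ 0.005  0.014 -0.   ]
```

>>> {"api": "apply_moves", "payload": {
  "moves": [
    [[0,0,-0.02,0,0,0,0.9],[0,0,-0.05,0,0,0,0.9],[0,0,-0.05,0,0,0,0.9],[0,0,-0.05,0,0,0,0.9],[0,0,-0.05,0,0,0,0.9],[0,0,-0.05,0,0,0,0.9],[-0.0401,-0.0269,0,0,0,0,0.9],[-0.0401,-0.0269,0,0,0,0,0.9],[-0.0401,-0.0269,0,0,0,0,0.9],[-0.0401,-0.0269,0,0,0,0,0.9],[-0.0401,-0.0269,0,0,0,0,0.9],[-0.0401,-0.0269,0,0,0,0,0.9],[-0.0401,-0.0269,0,0,0,0,0.9],[-0.0401,-0.0269,0,0,0,0,0.9],[-0.0401,-0.0269,0,0,0,0,0.9],[-0.0401,-0.0269,0,0,0,0,0.9],[-0.0401,-0.0269,0,0,0,0,0.9],[-0.0401,-0.0269,0,0,0,0,0.9],[0,0,0,0,0,0,0.9],[0,0,0,0,0,0,0.9]]
  ]
}}

```text
t: 5.15
tool_pos: [0.5978, 0.293, 0.0891]
eef_rot: [0.278, -3.129, -0.0]
wrist_force: [-0.5, 0.3, -1.0]
grip_width: 0.0326
grip_force: 25.7
```

Run:
```python
from h import *
go((.5979,.2935,.0415),np.radians(100.2))
s=bot.read_state();im=cv2.convertScaleAbs(bot.snapshot("wrist")[:,:,::-1],alpha=1.5)
x,y,a,pt,w=.5979,.2935,10.2,.055,.049;t=np.radians(a)
for z in(.018,.005): cv2.polylines(im,[np.array([wpix(s,(x+u*np.cos(t)-v*np.sin(t),y+u*np.sin(t)+v*np.cos(t),z)) for u,v in((-w/2,-w/2),(w/2,-w/2),(w/2,w/2),(-w/2,w/2))]).round().astype(int)],True,(255,0,0),1)
cv2.imwrite("pics/w1.png",im)
```

```text
t 5.15 pos [0.5978 0.293  0.0891] shift [-0.0008  0.0024  0.2379] [ 0.001 -0.002 -0.009]
```

View pics/w1.png

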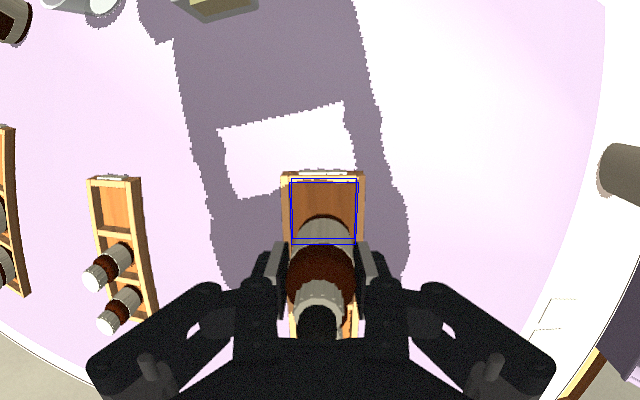

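Dropper is held at the pads and the cell outline fits; lowering.

>>> {"api": "apply_moves", "payload": {
  "moves": [
    [[0,0.0012,0.03,0,0,0,0.9],[0,0.0012,0.03,0,0,0,0.9],[0,0,0.03,0,0,0,0.9],[0,0,0.03,0,0,0,0.9],[0,0,0.03,0,0,0,0.9],[0,0,0.03,0,0,0,0.9],[0,0,0.025,0,0,0,0.9],[0,0,0.015,0,0,0,0.9],[0,0,0.01,0,0,0,0.9],[0,0,0.006,0,0,0,0.9],[0,0,0,0,0,0,0.9],[0,0,0,0,0,0,0.9]]
  ]
}}

```text
t: 6.2
tool_pos: [0.5976, 0.2937, 0.0422]
eef_rot: [-0.279, 3.129, 0.0]
wrist_force: [0.1, 0.0, -1.0]
grip_width: 0.0322
grip_force: 25.7
```

>>> {"api": "apply_moves", "payload": {
  "moves": [
    [[0,0,0.003,0,0,0,0.9],[0,0,0.003,0,0,0,0.9],[0,0,0,0,0,0,0.55],[0,0,0,0,0,0,0.5],[0,0,0,0,0,0,0.4],[0,0,0,0,0,0,0.3],[0,0,0,0,0,0,0.2],[0,0,-0.03,0,0,0,0.2],[0,0,-0.06,0,0,0,0.2],[0,0,-0.1,0,0,0,0.2],[0,0,-0.15,0,0,0,0.2],[0,0,-0.15,0,0,0,0.1],[0,0,-0.15,0,0,0,0],[0,0,-0.1,0,0,0,0]]
  ]
}}

```text
t: 7.37
tool_pos: [0.5982, 0.294, 0.1933]
eef_rot: [-0.279, 3.125, 0.002]
wrist_force: [0.7, 0.0, 0.9]
grip_width: 0.0855
grip_force: 0.0
```

```bash
python3 -c "
from h import *
go((.447,-.066,.15),np.radians(85.8))"
```

```text
t 7.37 pos [0.5982 0.294  0.1933] shift [ 1.0637 -1.6378  0.2112] [0.017 0.052 3.601]
```

>>> {"api": "apply_moves", "payload": {
  "moves": [
    [[0.0886,-0.1365,0.0176,0,0,0,0],[0.0886,-0.1365,0.0176,0,0,0,0],[0.0886,-0.1365,0.0176,0,0,0,0],[0.0886,-0.1365,0.0176,0,0,0,0],[0.0886,-0.1365,0.0176,0,0,0,0],[0.0886,-0.1365,0.0176,0,0,0,0],[0.0886,-0.1365,0.0176,0,0,0,0],[0.0886,-0.1365,0.0176,0,0,0,0],[0.0886,-0.1365,0.0176,0,0,0,0],[0.0886,-0.1365,0.0176,0,0,0,0],[0.0886,-0.1365,0.0176,0,0,0,0],[0.0886,-0.1365,0.0176,0,0,0,0],[0,0,0,0,0,0.9,0],[0,0,0,0,0,0.9,0],[0,0,0,0,0,0.9,0],[0,0,0,0,0,0.9,0],[0,0,0,0,0,0,0]]
  ]
}}

```text
t: 8.78
tool_pos: [0.4465, -0.0666, 0.1475]
eef_rot: [0.121, 3.138, -0.001]
wrist_force: [0.5, -0.6, -0.8]
grip_width: 0.0853
grip_force: 0.0
```

```bash
cat > wv.py <<'E'
from h import *
import sys
def view(name,circ,tray,p):
    s=bot.read_state();im=cv2.convertScaleAbs(bot.snapshot("wrist")[:,:,::-1],alpha=1.3)
    for z,r in circ: cv2.polylines(im,[np.array([wpix(s,(p[0]+r*np.cos(a),p[1]+r*np.sin(a),z)) for a in np.linspace(0,6.28,40)]).round().astype(int)],True,(0,255,0),1)
    x,y,a,pt,w=tray;t=np.radians(a)
    for z in(.018,.005): cv2.polylines(im,[np.array([wpix(s,(x+u*np.cos(t)-v*np.sin(t),y+u*np.sin(t)+v*np.cos(t),z)) for u,v in((-w/2,-w/2),(w/2,-w/2),(w/2,w/2),(-w/2,w/2))]).round().astype(int)],True,(255,0,0),1)
    cv2.imwrite(f"pics/{name}.png",im)
E
python3 - <<'E'
from wv import *; from ov import tr
p=(.447,-.066); go((*p,.027),np.radians(85.8)); view("w2",[(0,.025),(.05,.025)],tr["jar"],p)
E
```

```text
t 8.78 pos [ 0.4465 -0.0666  0.1475] shift [-0.0014  0.0033  0.6027] [-0.004  0.019 -0.05 ]
```

View pics/w2.png

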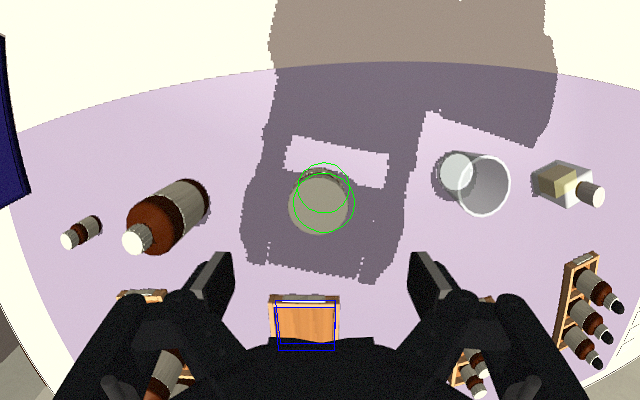

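The jar's lid is at (320,205), about 4 px left of the prediction, so its y is about -0.069. The jar tray cell also sits about 1 mm left. Descending low so the pads sit on the jar's side.

>>> {"api": "apply_moves", "payload": {
  "moves": [
    [[0,-0.006,0.0506,0,0,0,0],[0,-0.006,0.0506,0,0,0,0],[0,0,0.0506,0,0,0,0],[0,0,0.0506,0,0,0,0],[0,0,0.0506,0,0,0,0],[0,0,0.0506,0,0,0,0],[0,0,0.0506,0,0,0,0],[0,0,0.0506,0,0,0,0],[0,0,0.0506,0,0,0,0],[0,0,0.0506,0,0,0,0],[0,0,0.0506,0,0,0,0],[0,0,0.0506,0,0,0,0],[0,0,0.0506,0,0,0,0],[0,0,0,0,0,0,0.2],[0,0,0,0,0,0,0.3],[0,0,0,0,0,0,0.4],[0,0,0,0,0,0,0.5],[0,0,0,0,0,0,0.6],[0,0,0,0,0,0,0.7],[0,0,0,0,0,0,0.7]]
  ],
  "newtons": 30
}}

```text
t: 10.5
tool_pos: [0.4464, -0.0689, 0.0158]
eef_rot: [0.114, 3.138, -0.0]
wrist_force: [-1.1, 0.5, 8.3]
grip_width: 0.0493
grip_force: 31.2
```

```bash
python3 -c "
from h import *
go((.605,-.0985,.075),np.radians(85.8))"
```

```text
t 10.5 pos [ 0.4464 -0.0689  0.0158] shift [-0.8021 -0.0901 -0.2951] [-0.004  0.017  0.008]
```

>>> {"api": "apply_moves", "payload": {
  "moves": [
    [[0,0,-0.03,0,0,0,0.7],[0,0,-0.05,0,0,0,0.7],[0,0,-0.055,0,0,0,0.7],[0,0,-0.055,0,0,0,0.7],[0,0,-0.055,0,0,0,0.7],[0,0,-0.05,0,0,0,0.7],[-0.0668,-0.0075,0,0,0,0,0.7],[-0.0668,-0.0075,0,0,0,0,0.7],[-0.0668,-0.0075,0,0,0,0,0.7],[-0.0668,-0.0075,0,0,0,0,0.7],[-0.0668,-0.0075,0,0,0,0,0.7],[-0.0668,-0.0075,0,0,0,0,0.7],[-0.0668,-0.0075,0,0,0,0,0.7],[-0.0668,-0.0075,0,0,0,0,0.7],[-0.0668,-0.0075,0,0,0,0,0.7],[-0.0668,-0.0075,0,0,0,0,0.7],[-0.0668,-0.0075,0,0,0,0,0.7],[-0.0668,-0.0075,0,0,0,0,0.7],[0,0,0,0,0,0,0.7],[0,0,0,0,0,0,0.7]]
  ]
}}

```text
t: 12.17
tool_pos: [0.6047, -0.0985, 0.0745]
eef_rot: [0.115, 3.139, -0.0]
wrist_force: [-1.0, 0.1, -1.2]
grip_width: 0.0491
grip_force: 31.5
```

Run:
```python
from wv import *; from ov import tr
go((.605,-.0985,.0215),np.radians(85.8)); view("w3",[],tr["jar"],None)
```

```text
t 12.17 pos [ 0.6047 -0.0985  0.0745] shift [-1.600e-03  2.000e-04  2.648e-01] [-0.001  0.004  0.004]
```

View pics/w3.png

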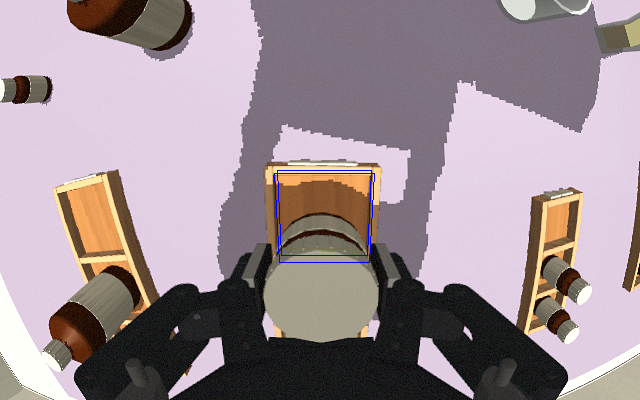

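Jar is held level and its centre (322) lines up with the cell centre (323); lowering.

>>> {"api": "apply_moves", "payload": {
  "moves": [
    [[0,0,0.04,0,0,0,0.7],[0,0,0.04,0,0,0,0.7],[0,0,0.04,0,0,0,0.7],[0,0,0.04,0,0,0,0.7],[0,0,0.03,0,0,0,0.7],[0,0,0.025,0,0,0,0.7],[0,0,0.02,0,0,0,0.7],[0,0,0.015,0,0,0,0.7],[0,0,0.01,0,0,0,0.7],[0,0,0.006,0,0,0,0.7],[0,0,0,0,0,0,0.7],[0,0,0,0,0,0,0.7]]
  ]
}}

```text
t: 13.22
tool_pos: [0.6048, -0.0985, 0.021]
eef_rot: [0.115, 3.139, -0.0]
wrist_force: [0.2, -0.5, -0.1]
grip_width: 0.0494
grip_force: 31.6
```

>>> {"api": "apply_moves", "payload": {
  "moves": [
    [[0,0,0.001,0,0,0,0.7],[0,0,0,0,0,0,0.35],[0,0,0,0,0,0,0.3],[0,0,0,0,0,0,0.2],[0,0,0,0,0,0,0.1],[0,0,0,0,0,0,0.1],[0,0,-0.03,0,0,0,0.1],[0,0,-0.06,0,0,0,0.1],[0,0,-0.1,0,0,0,0.1],[0,0,-0.15,0,0,0,0.1],[0,0,-0.15,0,0,0,0],[0,0,-0.15,0,0,0,0],[0,0,-0.15,0,0,0,0]]
  ]
}}

```text
t: 14.3
tool_pos: [0.6044, -0.0984, 0.1814]
eef_rot: [0.115, 3.139, -0.0]
wrist_force: [0.6, -0.2, 0.5]
grip_width: 0.0849
grip_force: 0.0
```

```bash
python3 -c "
from h import *
from ov import tr
t=np.radians
for n in('bottle',):
  x,y,a,p,w=tr[n]; 
go((.4476,-.2033,.18),t(93.5))
# bottle tray yaw recheck from the left rail and the cell corners
P=[onz('top',(x-1.5)/4+330,(y-1.5)/4+80,.018) for x,y in((375,60),(431,408),(498,408),(480,287),(515,95),(567,402))]
print(np.array(P).round(4))"
```

```text
t 14.3 pos [ 0.6044 -0.0984  0.1814] shift [ 0.7434 -0.5805  0.0064] [-0.003  0.012 -1.924]
[[ 0.7627 -0.2502]
 [ 0.562  -0.2624]
 [ 0.5608 -0.2977]
 [ 0.6284 -0.295 ]
 [ 0.7391 -0.3254]
 [ 0.5628 -0.3344]]
```

>>> {"api": "apply_moves", "payload": {
  "moves": [
    [[0.0929,-0.0726,0,0,0,0,0],[0.0929,-0.0726,0,0,0,0,0],[0.0929,-0.0726,0,0,0,0,0],[0.0929,-0.0726,0,0,0,0,0],[0.0929,-0.0726,0,0,0,0,0],[0.0929,-0.0726,0,0,0,0,0],[0.0929,-0.0726,0,0,0,0,0],[0.0929,-0.0726,0,0,0,0,0],[0,0,0,0,0,-0.962,0],[0,0,0,0,0,-0.962,0],[0,0,0,0,0,0,0],[0,0,0,0,0,0,0]]
  ]
}}

```text
t: 15.3
tool_pos: [0.448, -0.2035, 0.1794]
eef_rot: [-0.092, 3.139, -0.001]
wrist_force: [-0.4, 0.5, 0.2]
grip_width: 0.0848
grip_force: 0.0
```

Run:
```python
from wv import *; from ov import tr
p=(.4476,-.2033); go((*p,.052),np.radians(93.5)); view("w4",[(0,.0235),(.113,.01)],tr["bottle"],p)
```

```text
t 15.3 pos [ 0.448  -0.2035  0.1794] shift [0.0023 0.0016 0.6371] [-0.008  0.012 -0.032]
```

View pics/w4.png

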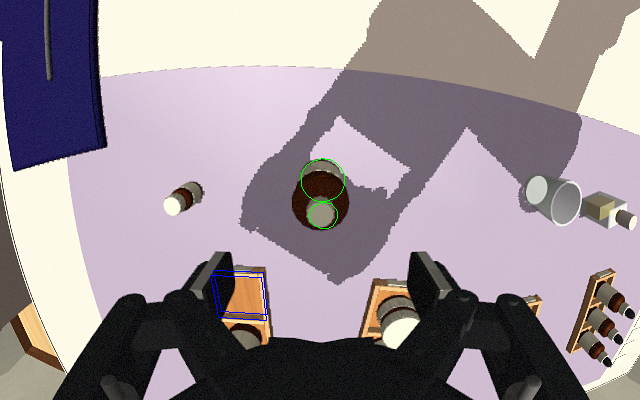

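The bottle matches its prediction within about 1 px.

>>> {"api": "apply_moves", "payload": {
  "moves": [
    [[0.001,-0.002,0.0455,0,0,0,0],[0.001,-0.002,0.0455,0,0,0,0],[0,0,0.0455,0,0,0,0],[0,0,0.0455,0,0,0,0],[0,0,0.0455,0,0,0,0],[0,0,0.0455,0,0,0,0],[0,0,0.0455,0,0,0,0],[0,0,0.0455,0,0,0,0],[0,0,0.0455,0,0,0,0],[0,0,0.0455,0,0,0,0],[0,0,0.0455,0,0,0,0],[0,0,0.0455,0,0,0,0],[0,0,0.0455,0,0,0,0],[0,0,0.0455,0,0,0,0.1],[0,0,0,0,0,0,0.3],[0,0,0,0,0,0,0.4],[0,0,0,0,0,0,0.5],[0,0,0,0,0,0,0.6],[0,0,0,0,0,0,0.7],[0,0,0,0,0,0,0.7]]
  ],
  "newtons": 35
}}

```text
t: 17.02
tool_pos: [0.4476, -0.2043, 0.0515]
eef_rot: [-0.096, 3.14, -0.0]
wrist_force: [-0.6, 0.4, -2.3]
grip_width: 0.0462
grip_force: 36.1
```

```bash
python3 -c "
from h import *
go((.5946,-.2963,.11),np.radians(93.5))"
```

```text
t 17.02 pos [ 0.4476 -0.2043  0.0515] shift [-0.7056 -0.5038 -0.292 ] [-0.005  0.006 -0.001]
```

>>> {"api": "apply_moves", "payload": {
  "moves": [
    [[0,0,-0.03,0,0,0,0.7],[0,0,-0.05,0,0,0,0.7],[0,0,-0.055,0,0,0,0.7],[0,0,-0.055,0,0,0,0.7],[0,0,-0.055,0,0,0,0.7],[0,0,-0.047,0,0,0,0.7],[-0.0588,-0.042,0,0,0,0,0.7],[-0.0588,-0.042,0,0,0,0,0.7],[-0.0588,-0.042,0,0,0,0,0.7],[-0.0588,-0.042,0,0,0,0,0.7],[-0.0588,-0.042,0,0,0,0,0.7],[-0.0588,-0.042,0,0,0,0,0.7],[-0.0588,-0.042,0,0,0,0,0.7],[-0.0588,-0.042,0,0,0,0,0.7],[-0.0588,-0.042,0,0,0,0,0.7],[-0.0588,-0.042,0,0,0,0,0.7],[-0.0588,-0.042,0,0,0,0,0.7],[-0.0588,-0.042,0,0,0,0,0.7],[0,0,0,0,0,0,0.7],[0,0,0,0,0,0,0.7]]
  ]
}}

```text
t: 18.68
tool_pos: [0.5945, -0.2964, 0.1097]
eef_rot: [0.096, -3.14, -0.0]
wrist_force: [0.1, -0.1, -1.6]
grip_width: 0.0464
grip_force: 36.3
```

Run:
```python
from wv import *; from ov import tr
go((.5946,-.2963,.0572),np.radians(93.5)); view("w5",[],tr["bottle"],None)
```

```text
t 18.68 pos [ 0.5945 -0.2964  0.1097] shift [-0.0004  0.0003  0.2624] [ 0.001 -0.002 -0.003]
```

View pics/w5.png

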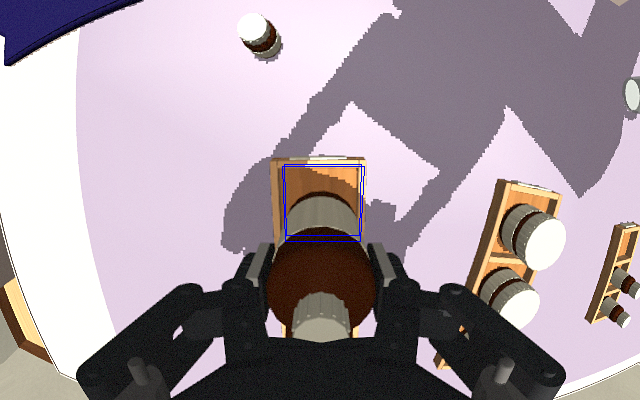

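The bottle is over its cell, with the tray about 2 px left of the prediction. I shift 1.5 mm and lower.

>>> {"api": "apply_moves", "payload": {
  "moves": [
    [[0,-0.007,0.04,0,0,0,0.7],[0,0,0.04,0,0,0,0.7],[0,0,0.04,0,0,0,0.7],[0,0,0.04,0,0,0,0.7],[0,0,0.03,0,0,0,0.7],[0,0,0.025,0,0,0,0.7],[0,0,0.02,0,0,0,0.7],[0,0,0.015,0,0,0,0.7],[0,0,0.008,0,0,0,0.7],[0,0,0.004,0,0,0,0.7],[0,0,0,0,0,0,0.7],[0,0,0,0,0,0,0.7]]
  ]
}}

```text
t: 19.73
tool_pos: [0.5947, -0.2978, 0.0575]
eef_rot: [-0.096, 3.14, -0.0]
wrist_force: [0.1, 0.1, -2.0]
grip_width: 0.046
grip_force: 36.3
```

>>> {"api": "apply_moves", "payload": {
  "moves": [
    [[0,0,0.003,0,0,0,0.7],[0,0,0.002,0,0,0,0.7],[0,0,0,0,0,0,0.4],[0,0,0,0,0,0,0.3],[0,0,0,0,0,0,0.2],[0,0,0,0,0,0,0.1],[0,0,0,0,0,0,0.1],[0,0,-0.03,0,0,0,0.1],[0,0,-0.06,0,0,0,0.1],[0,0,-0.1,0,0,0,0.1],[0,0,-0.15,0,0,0,0],[0,0,-0.15,0,0,0,0],[0,0,-0.15,0,0,0,0]]
  ]
}}

```text
t: 20.82
tool_pos: [0.5945, -0.2976, 0.1868]
eef_rot: [-0.096, 3.14, -0.001]
wrist_force: [1.0, -0.4, -0.0]
grip_width: 0.0855
grip_force: 0.0
```

```bash
python3 -c "
from h import *
go((.468,-.347,.12),np.radians(95.4))"
```

```text
t 20.82 pos [ 0.5945 -0.2976  0.1868] shift [ 0.6465 -0.2079  0.3338] [-0.006  0.008 -0.476]
```

>>> {"api": "apply_moves", "payload": {
  "moves": [
    [[0.0808,-0.026,0,0,0,0,0],[0.0808,-0.026,0,0,0,0,0],[0.0808,-0.026,0,0,0,0,0],[0.0808,-0.026,0,0,0,0,0],[0.0808,-0.026,0,0,0,0,0],[0.0808,-0.026,0,0,0,0,0],[0.0808,-0.026,0,0,0,0,0],[0.0808,-0.026,0,0,0,0,0],[0,0,0.0556,0,0,-0.476,0],[0,0,0.0556,0,0,0,0],[0,0,0.0556,0,0,0,0],[0,0,0.0556,0,0,0,0],[0,0,0.0556,0,0,0,0],[0,0,0.0556,0,0,0,0],[0,0,0,0,0,0,0]]
  ],
  "newtons": 22
}}

```text
t: 22.07
tool_pos: [0.4673, -0.3462, 0.1152]
eef_rot: [0.148, -3.136, -0.003]
wrist_force: [-0.1, 1.0, 0.1]
grip_width: 0.0855
grip_force: 0.0
```

Run:
```python
from wv import *; from ov import tr
p=(.468,-.347); go((*p,.0145),np.radians(95.4)); view("w6",[(0,.0125),(.058,.01)],tr["bottle"],p)
```

```text
t 22.07 pos [ 0.4673 -0.3462  0.1152] shift [-0.004  -0.0054  0.5035] [ 0.033 -0.031  0.003]
```

View pics/w6.png

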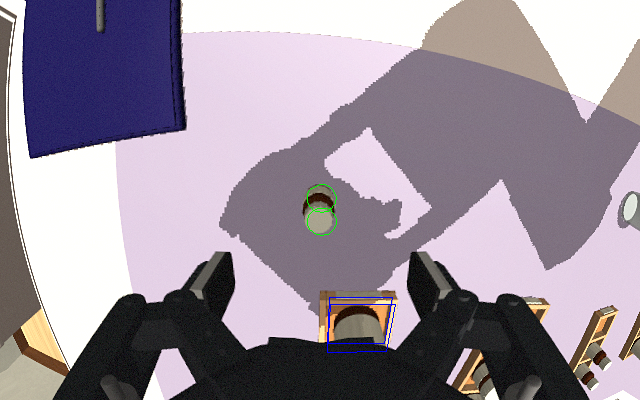

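The vial matches its prediction within 1–2 px. The bottle in its tray looks centred.

>>> {"api": "apply_moves", "payload": {
  "moves": [
    [[-0.001,-0.0025,0.0415,0,0,0,0],[-0.001,-0.0025,0.0415,0,0,0,0],[-0.001,-0.0025,0.0415,0,0,0,0],[0,0,0.0415,0,0,0,0],[0,0,0.0415,0,0,0,0],[0,0,0.0415,0,0,0,0],[0,0,0.0415,0,0,0,0],[0,0,0.0415,0,0,0,0],[0,0,0.0415,0,0,0,0],[0,0,0.0415,0,0,0,0],[0,0,0.0415,0,0,0,0],[0,0,0.0415,0,0,0,0.1],[0,0,0,0,0,0,0.3],[0,0,0,0,0,0,0.5],[0,0,0,0,0,0,0.6],[0,0,0,0,0,0,0.7],[0,0,0,0,0,0,0.8],[0,0,0,0,0,0,0.95],[0,0,0,0,0,0,0.95],[0,0,0,0,0,0,0.95]]
  ]
}}

```text
t: 23.78
tool_pos: [0.469, -0.3487, 0.0184]
eef_rot: [-0.148, 3.138, -0.001]
wrist_force: [-0.1, 0.5, 6.7]
grip_width: 0.024
grip_force: 22.9
```

```bash
python3 -c "
from h import *
go((.6279,.1113,.2),np.radians(95.4))"
```

```text
t 23.78 pos [ 0.469  -0.3487  0.0184] shift [-1.0077  2.2146 -0.909 ] [-0.009  0.008 -0.001]
```

>>> {"api": "apply_moves", "payload": {
  "moves": [
    [[0,0,-0.03,0,0,0,0.95],[0,0,-0.07,0,0,0,0.95],[0,0,-0.1,0,0,0,0.95],[0,0,-0.12,0,0,0,0.95],[0,0,-0.14,0,0,0,0.95],[0,0,-0.14,0,0,0,0.95],[0,0,-0.13,0,0,0,0.95],[0,0,-0.1,0,0,0,0.95],[0,0,-0.079,0,0,0,0.95],[-0.02,0.05,0,0,0,0,0.95],[-0.05,0.1,0,0,0,0,0.95],[-0.06,0.14,0,0,0,0,0.95],[-0.07,0.15,0,0,0,0,0.95],[-0.07,0.15,0,0,0,0,0.95],[-0.07,0.15,0,0,0,0,0.95],[-0.07,0.15,0,0,0,0,0.95],[-0.07,0.15,0,0,0,0,0.95],[-0.07,0.15,0,0,0,0,0.95],[-0.07,0.15,0,0,0,0,0.95],[-0.07,0.15,0,0,0,0,0.95]]
  ]
}}

```text
t: 25.45
tool_pos: [0.5778, -0.0366, 0.1992]
eef_rot: [0.148, -3.137, -0.0]
wrist_force: [0.7, -0.7, -0.2]
grip_width: 0.0237
grip_force: 22.4
```

>>> {"api": "apply_moves", "payload": {
  "moves": [
    [[-0.07,0.15,0,0,0,0,0.95],[-0.07,0.15,0,0,0,0,0.95],[-0.07,0.15,0,0,0,0,0.95],[-0.06,0.14,0,0,0,0,0.95],[-0.03,0.1,0,0,0,0,0.95],[0,0.03,0,0,0,0,0.95],[0,0,0,0,0,0,0.95],[0,0,0,0,0,0,0.95]]
  ]
}}

```text
t: 26.12
tool_pos: [0.6236, 0.11, 0.1992]
eef_rot: [0.149, -3.137, 0.001]
wrist_force: [-0.4, -0.4, -0.3]
grip_width: 0.0237
grip_force: 22.4
```

```bash
python3 -c "
from h import *
go((.6279,.1113,.075),np.radians(95.4))"
```

```text
t 26.12 pos [0.6236 0.11   0.1992] shift [-0.0226  0.0046  0.621 ] [-0.004 -0.016  0.009]
```

>>> {"api": "apply_moves", "payload": {
  "moves": [
    [[-0.011,0.0023,0.05,0,0,0,0.95],[-0.011,0.0023,0.07,0,0,0,0.95],[0,0,0.07,0,0,0,0.95],[0,0,0.07,0,0,0,0.95],[0,0,0.07,0,0,0,0.95],[0,0,0.07,0,0,0,0.95],[0,0,0.07,0,0,0,0.95],[0,0,0.06,0,0,0,0.95],[0,0,0.05,0,0,0,0.95],[0,0,0.04,0,0,0,0.95],[0,0,0,0,0,0,0.95],[0,0,0,0,0,0,0.95]]
  ]
}}

```text
t: 27.12
tool_pos: [0.6286, 0.1113, 0.0756]
eef_rot: [0.148, -3.138, 0.0]
wrist_force: [0.2, 0.2, 0.3]
grip_width: 0.024
grip_force: 22.4
```

Run:
```python
from wv import *; from ov import tr
go((.6279,.1113,.0234),np.radians(95.4)); view("w7",[],tr["vial"],None)
```

```text
t 27.12 pos [0.6286 0.1113 0.0756] shift [0.0034 0.0003 0.2608] [ 0.    -0.005 -0.003]
```

View pics/w7.png

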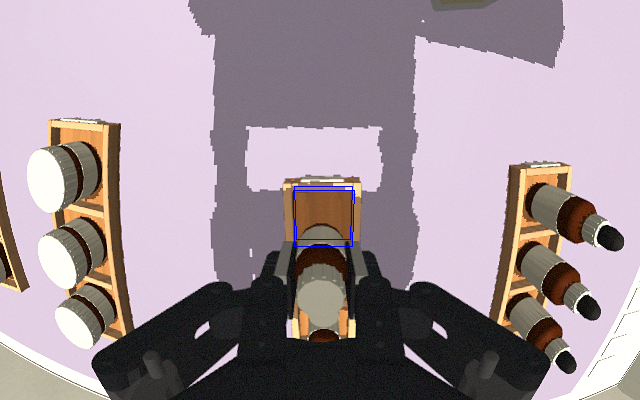

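Jar and dropper stand upright in their cells, and the vial is over its own cell, centred at about 322. Lowering.

>>> {"api": "apply_moves", "payload": {
  "moves": [
    [[0.0034,-0.002,0.04,0,0,0,0.95],[0,0,0.04,0,0,0,0.95],[0,0,0.04,0,0,0,0.95],[0,0,0.035,0,0,0,0.95],[0,0,0.03,0,0,0,0.95],[0,0,0.025,0,0,0,0.95],[0,0,0.02,0,0,0,0.95],[0,0,0.015,0,0,0,0.95],[0,0,0.008,0,0,0,0.95],[0,0,0.004,0,0,0,0.95],[0,0,0,0,0,0,0.95],[0,0,0,0,0,0,0.95]]
  ]
}}

```text
t: 28.17
tool_pos: [0.6281, 0.111, 0.0245]
eef_rot: [-0.148, 3.138, -0.0]
wrist_force: [-0.0, -0.4, 0.1]
grip_width: 0.024
grip_force: 22.4
```

>>> {"api": "apply_moves", "payload": {
  "moves": [
    [[0,0,0.003,0,0,0,0.95],[0,0,0.003,0,0,0,0.95],[0,0,0,0,0,0,0.95],[0,0,0,0,0,0,0.95]]
  ]
}}

```text
t: 28.5
tool_pos: [0.6282, 0.111, 0.0234]
eef_rot: [-0.148, 3.138, 0.0]
wrist_force: [-0.9, -0.5, 4.1]
grip_width: 0.024
grip_force: 22.7
```

Contact felt (4 N), so I release and retreat.

>>> {"api": "apply_moves", "payload": {
  "moves": [
    [[0,0,0,0,0,0,0.65],[0,0,0,0,0,0,0.6],[0,0,0,0,0,0,0.5],[0,0,0,0,0,0,0.4],[0,0,0,0,0,0,0.3],[0,0,0,0,0,0,0.3],[0,0,-0.03,0,0,0,0.3],[0,0,-0.06,0,0,0,0.2],[0,0,-0.1,0,0,0,0.2],[0,0,-0.15,0,0,0,0.1],[0,0,-0.15,0,0,0,0],[0,0,-0.15,0,0,0,0],[0,0,-0.15,0,0,0,0],[0.15,0,-0.1,0,0,0,0],[0.15,0,-0.1,0,0,0,0],[0.15,0,0,0,0,0,0],[0.15,0,0,0,0,0,0],[0.1,0,0,0,0,0,0],[0,0,0,0,0,0,0]]
  ]
}}

```text
t: 30.08
tool_pos: [0.4846, 0.0977, 0.2223]
eef_rot: [0.148, -3.137, 0.0]
wrist_force: [1.7, 0.4, 0.7]
grip_width: 0.0853
grip_force: 0.0
```

Run:
```python
from h import *
im=cv2.convertScaleAbs(bot.snapshot("scene")[:,:,::-1],alpha=1.5)
cv2.imwrite("pics/s1.png",cv2.resize(im[110:370,150:500],None,fx=2.25,fy=2.25,interpolation=cv2.INTER_CUBIC))
print(bot.read_state()["wrist_force"])
```

```text
[0.20731361 0.60629252 0.49707909]
```

View pics/s1.png

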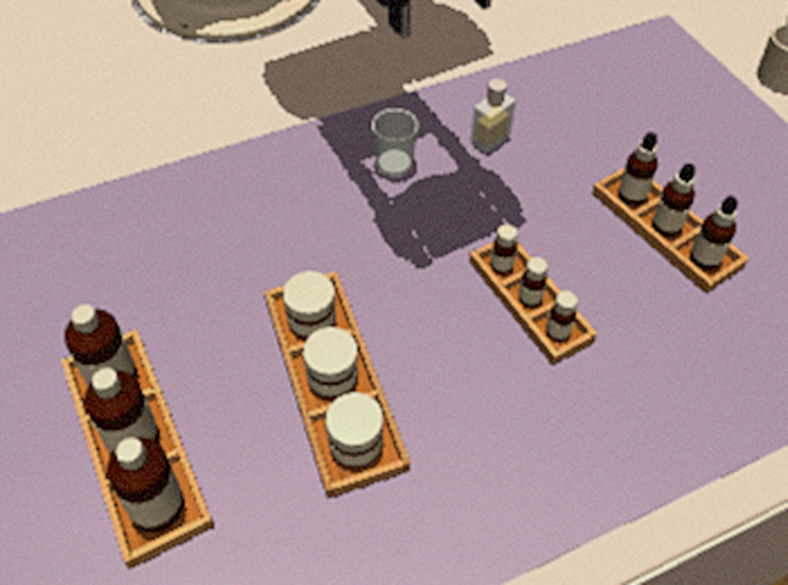

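All four containers stand upright, evenly spaced with their neighbours: bottle (95,350), jar (309,305), vial (505,250), dropper (640,175). The beaker (395,145) and flacon (493,120) are untouched. Handing in.

```bash
python3 -c "
from plant import bot
print(bot.finish_job())"
```

```text
the job is handed in; nothing more can be done
None
```

All four amber containers stand upright in the empty cells of their trays, flacon and beaker untouched, handed in at about 30 s with no verdict returned; I viewed 15 pictures, one over the 14 limit.

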